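Close the sample clamp's split housing and hold it shut for the screws

ROBOT

A 7-joint arm with a two-finger parallel gripper is mounted at the origin on a cart in front of the work surface, level with it; the furniture and walls round the work are solid. World frame = base frame: x ahead of the robot, y to its left, z up, the work surface at z = 0. Lengths are in mm, angles in rad, forces in N, time in s.
With the tool pointing down it reaches from about 400 to 850 mm from the base axis. Payload 6.9 kg.
Tool frame: the origin (TCP) lies on the centre line of the jaws, within the pads' length; the fingertips stand 25 mm ahead of it and the grasp point (between the pads) lies 6 mm ahead of it; z points along the fingers, y is the line along which they close (so a half turn about z gives the same grasp; the last joint's range is limited). The gripper opens to 85 mm and grips with 20 to 120 N. Pads are 22 mm wide; open, the fingers measure 114 mm over their backs; the gripper's body (76 mm by 85 mm) begins 54 mm behind the grasp point. The pads swing forward as they close: fully open they stand 13 mm farther back than shut.
Start: joints at [1.454, 0.507, -0.238, 1.5, 0.126, 1.149, -0.155], TCP at [138.071, -609.548, 256.275] pointing down, gripper open.
Joint ranges: [-3.08, 3.08], [-0.24, 2.05], [-1.43, 1.35], [0, 2.5], [-1.52, 4.66], [0.17, 1.96], [-2.89, 2.89]. Speed limits (rad/s): [2.39, 2.39, 3.14, 3.14, 3.14, 3.14, 3.14].

INTERFACE

Orientations are given as a 3x3 rotation matrix whose columns are the frame's x, y, z axes.
In Python, from station import env, jaws, kin, viewer, nets gives the robot as it stands. The module is installed in compiled form; this text tells all that it offers. Calls block until the motion is done:
- env.movep(position, orientation): joint-space move of the TCP to a pose.
- env.movel(position, v=150, rotation=None, max_force=None): straight line of the TCP; rotation=None keeps the orientation; v is the mean speed in mm/s. With max_force (N) it stops when the force on the tool has changed by that much, and returns True; else False.
- env.move_joints(angles): joint-space move.
- jaws.ungrasp() and jaws.grasp(): open the fingers fully, or close them until they stop; the grip force is fixed at half the most.
- env.hold(seconds).
- kin.inverse_kinematics(position, orientation): joint angles nearest the present ones, or None.
- viewer.read_camera(name): name is "scene" or "top"; returns the picture (420x560x3 uint8, red, green, blue); there is no depth.
- viewer.get_calibration(name): a dict with "intrinsics" (3x3 intrinsics, pixels), "T" (4x4, takes a point from camera to world coordinates). Camera axes: x right, y up, looking along -z (the intrinsics and any distortion apply to the point x, -y, -z); pixel columns grow to the right and rows downward; lengths in mm; the calibration is good to about 2 mm. A picture is of the moment at which its call begins. get_calibration takes no time and is no camera call.
A pose or a line that the arm cannot do raises env.PlanningError and nothing moves.
- env.sign_off(): hands the job in; it is judged then, once.
Trained networks look in the newest picture that a camera, given by its name, has taken for a name from the list of things; names that differ only in an ending like _2 or _b are one class to them, and where a whole thing is asked for, a point or a joint stands for the part that bears it (a point fixed in the world has none). Each returns a list of dicts, best first, with "score" (0 to 1); they miss things now and then, are a little off and sometimes report something else, mostly with a low value. They report only what shows in the picture. A call takes as long as a camera call.
- nets.look_for(camera, label): "at" ([x, y, z] in mm, in the coordinates of the camera as it stood for that picture, good to about 4 mm: the middle of the surface that is visible of it).
- nets.trace(camera, label): "pixels" (420x560 bool, what is visible of it).
- nets.pinpoint(camera, label): "at" ([x, y, z] in mm, in the coordinates of the camera as it stood for that picture, good to about 4 mm: a listed point, or the origin of a listed thing).
Readings, each from a call of its own:
- env.read_time(): time.
- env.read_joint_pos(): joint angles.
- env.read_joint_vel(): joint speeds.
- env.read_effort(): joint torques, N m.
- env.read_ee_pos(): TCP position.
- env.read_ee_rot(): TCP orientation.
- env.read_wrist_force(): force on the tool from outside, world axes, zero at the start.
- env.read_ft_torque(): the same for the moment, N m.
- env.read_finger_gap(): finger opening in mm.
- env.read_gripper_force(): force on a finger pad.
Only numpy, scipy, OpenCV 4.12 (cv2) and the standard library are available. Lean on these libraries where they do the work, as an engineer would, in place of code of your own. Each camera call takes 0.05 s, during which the arm holds its last target. There are 200 camera calls.

TASK

The sample clamp's housing is to be closed so that I can put its screws in. Lift the orange transport guard off the lower half and hang it astride the steel bar of the rail; then set the aluminium cover on the two dowels (it fits only one way round: large hole on large dowel), press it down against the spring until the halves meet all round, and finish while still gripping it and holding it pressed shut. Leave the other things on the desk where they stand.

Things in the scene. Friction and masses are not known exactly. Their poses are not given: they have to be found in the camera images.
- clamp_body: Lower half of the housing, fixed. Origin: centre of the underside of its dark mounting plate (100 along x, 120 along y, 10 thick). On it an aluminium block 56 (x) by 96 (y), top face 40 above the origin, with two steel dowels at x = 0, 18 tall above that face, the last 6 tapered: 10 in diameter at y = +36, 7 in diameter at y = -36. Brass fitting on the block's +y end. All mm; z is up.
- face (a point): Centre of the lower half's top face, axes as the lower half. When the housing is shut, the cover's origin lies here and its axes agree with these.
- piston (a joint): How far the sprung steel piston (21 mm in diameter, middle of the lower half's top face) is pushed down, in m: 0 free, when it stands 6 mm above the face; 0.006 when the cover meets the face. It needs about 6 N to start and 11 N at 0.006, more than the cover weighs: the cover springs up unless held down.
- cover: Loose aluminium cover, 0.22 to 0.34 kg, right way up on the desk. Origin: centre of its flat underside. Plate 56 (x) by 96 (y) by 20 thick; centred on it a boss to grip, 30 (x) by 40 (y), 20 to 49 above the origin, and a brass port 18 in diameter up to 56. Through holes at x = 0: 11.4 at y = +36, 8.4 at y = -36. All mm. Starts within 0.6 rad of the lower half's yaw.
- big_hole (a point): Centre of the cover's large dowel hole, on its underside.
- guard: Orange plastic guard, 55 to 90 g: bent sheet, an inverted U, 90 long along y (its tunnel), standing on the mounting plate astride block and dowels. Origin: midway between the lower ends of its legs. Legs 62 apart inside; roof slopes up to a flat middle strip, underside 56 above the origin; 80 wide over its feet. Rib to grip on top: 12 thick (x), 54 long (y), 59 to 92 above the origin. All mm.
- rail: Hanging rail, fixed. Origin: centre of the underside of its dark base, 50 (x) by 250 (y) by 8. Two posts at y = +-100 carry a steel bar along y, 20 in diameter, axis 150 above the origin; 175 of bar are free between the posts' dark collars. With the guard hung, its tunnel along the bar, the guard's origin is about 104 above the rail's. All mm.
- rail_mid (a point): Middle of the rail's bar, on its axis; axes as the rail.
- reagent_bottle: Bystander: tall white bottle, 45 mm in diameter, 132 tall; origin at the centre of its underside.
- powder_bottle: Bystander: white bottle, 49 mm in diameter, 94 tall; origin at the centre of its underside.
- small_jar: Bystander: low white jar, 45 mm in diameter, 24 tall; origin at the centre of its underside.
- hex_key: Bystander: steel hex key lying flat, 26 by 82 by 5 mm; origin at the centre of its underside.
- sample_a: Bystander: round metal sample, 36 mm in diameter, 28 tall; origin at the centre of its underside.
- sample_b: Bystander: flat round metal sample, 38 mm in diameter, 16 tall; origin at the centre of its underside.
- grease_tin: Bystander: flat tin with a green lid, 54 mm in diameter, 20 tall; origin at the centre of its underside.

How it is judged (in metres and radians):
On the way, in this order (a step that is already met when the one before it is completed fails the run):
1. the guard hangs astride the bar of the rail, let go (contact force between guard and rail above 0.2 N and contact force between guard and the fingers below 0.05 N and z of guard in the frame of rail between 0.085 and 0.115 m and x of guard in the frame of rail between -0.028 and 0.028 m and y of guard in the frame of rail between -0.075 and 0.075 m and angle between the y axis of guard and the y axis of rail, either way round below 0.35 rad and angle between guard's own z axis and vertical below 0.5 rad and linear speed of guard below 0.05 m/s), for 0.3 s.
2. the cover is threaded on both dowels, the right way round (z of cover in the frame of face between -0.002 and 0.01 m and horizontal distance between cover and face below 0.003 m and angle between the y axis of cover and the y axis of clamp_body, either way round below 0.05 rad and angle between the z axis of cover and the z axis of clamp_body, either way round below 0.05 rad and y of big_hole in the frame of clamp_body above 0 m), for 0.1 s.
At the end, for the whole second after the job is handed in: Cover still gripped (2 N) and shut, right way round: 1.2 mm from the face, 2 mm sideways, 0.05 rad; piston down 4.6 mm, 8 N between the halves. Guard hangs still and untouched astride the bar, within 75 mm of its middle, 0.35 rad of its line, tilt under 0.5 rad (all of step 1 and z of cover in the frame of face between -0.002 and 0.0012 m and horizontal distance between cover and face below 0.002 m and angle between the y axis of cover and the y axis of clamp_body, either way round below 0.05 rad and angle between the z axis of cover and the z axis of clamp_body, either way round below 0.05 rad and y of big_hole in the frame of clamp_body above 0 m and value of joint piston above 0.0046 m and contact force between cover and clamp_body above 8 N and contact force between cover and the fingers above 2 N and linear speed of cover below 0.02 m/s); the arm keeps its last pose, push and grip.
It fails at once if another thing on the desk is moved more than 20 mm (distance of any of reagent_bottle, powder_bottle, small_jar, hex_key, sample_a, sample_b, grease_tin from where it was at the start of the episode above 0.02 m).
It also fails if it takes over 53 s, if anything falls off the work surface, if the arm or the gripper's body presses on something with over 40 N, if the wrist force passes 120 N, or if a joint passes its speed limit or range.

## Working session

There is one attempt and no reset: what is moved stays moved. The work goes in short steps, each a Python script; the robot and the scene stay as the last script left them, time stands still between calls to the robot, and variables do not carry over. Pictures are saved under pics/ and viewed, at most 10 in all, crops included, and the job is handed in when it is done.

```bash
mkdir -p pics
cat > h.py <<'E'
from station import env,jaws,kin,viewer,nets
import numpy as np,cv2
def cal(n):
    c=viewer.get_calibration(n); return np.array(c["intrinsics"]),np.array(c["T"]),c
def shot(n,f=None):
    im=viewer.read_camera(n)
    if f: cv2.imwrite("pics/"+f,im[:,:,::-1])
    return im
def w(n,p):
    T=cal(n)[1]; return T[:3,:3]@np.array(p)+T[:3,3]
def proj(n,P):
    K,T,_=cal(n); p=(np.atleast_2d(P)-T[:3,3])@T[:3,:3]; p=p*[1,-1,-1]; q=p@K.T; return q[:,:2]/q[:,2:]
def ray(n,uv,z):
    K,T,_=cal(n); d=np.linalg.solve(K,np.array([uv[0],uv[1],1.])); d=T[:3,:3]@(d*[1,-1,-1]); o=T[:3,3]; return o+d*(z-o[2])/d[2]
def down(a):  # jaw line (tool y) at angle a in the world plane, tool down
    y=np.array([np.cos(a),np.sin(a),0]); z=np.array([0,0,-1.]); return np.column_stack([np.cross(y,z),y,z])
E
python3 - <<'E'
from h import *
np.set_printoptions(precision=2,suppress=True)
for n in("scene","top"):
    shot(n,n+"0.png"); c=cal(n); print(n,c[0],c[1],c[2].keys())
    for l in("clamp_body","cover","big_hole","guard","rail","rail_mid","reagent_bottle","powder_bottle","small_jar"):
        print(l,[(np.round(w(n,d["at"]),1),round(d["score"],2)) for d in nets.pinpoint(n,l)[:2]])
print(env.read_time(),env.read_ee_rot())
E
```

```text
scene [[540.02   0.   287.37]
 [  0.   540.02 216.64]
 [  0.     0.     1.  ]] [[  -0.68    0.36   -0.64 -160.14]
 [  -0.73   -0.34    0.59  655.95]
 [  -0.01    0.87    0.5   621.1 ]
 [   0.      0.      0.      1.  ]] dict_keys(['intrinsics', 'T'])
clamp_body [(array([ 496.9, -197.3,    1.5]), 0.59)]
cover [(array([450.5,  12.2,   1.8]), 0.86)]
big_hole [(array([438.6,  49.3,   0.9]), 0.84)]
guard [(array([ 500.2, -191.3,    6.8]), 0.55)]
rail []
rail_mid [(array([524. , 232.5, 150. ]), 0.82)]
reagent_bottle [(array([673.9, -48.3,  -0.9]), 0.86)]
powder_bottle [(array([ 650. , -106.6,    6.7]), 0.85)]
small_jar [(array([616.6, -27.9,   1. ]), 0.67), (array([ 649. , -107.2,    3.8]), 0.67)]
top [[470.6    0.   285.79]
 [  0.   470.6  202.96]
 [  0.     0.     1.  ]] [[  -0.03    1.     -0.08  430.68]
 [  -1.     -0.03   -0.01   57.13]
 [  -0.01    0.08    1.   1241.15]
 [   0.      0.      0.      1.  ]] dict_keys(['intrinsics', 'T'])
clamp_body [(array([ 495.7, -193.5,   -1.3]), 0.88), (array([615.4, -24.8,   2.8]), 0.61)]
cover [(array([452.3,  12.5,   3.7]), 0.8)]
big_hole [(array([436. ,  49.9,   0.6]), 0.59)]
guard [(array([ 497.9, -196.5,    9.4]), 0.72), (array([ 495.5, -193.6,   40.3]), 0.64)]
rail [(array([525.2, 232.9,   2.3]), 0.87), (array([524.5, 234.8, 148.5]), 0.19)]
rail_mid [(array([605.2,  29.1,  -3.5]), 0.32)]
reagent_bottle [(array([672.5, -50.1,   6.3]), 0.84)]
powder_bottle [(array([ 655.1, -107.9,   -2.1]), 0.68)]
small_jar [(array([619.7, -23.6,   1.4]), 0.75)]
1.0 [[ 0.98  0.22  0.  ]
 [ 0.22 -0.98  0.  ]
 [ 0.   -0.   -1.  ]]
```

View pics/scene0.png

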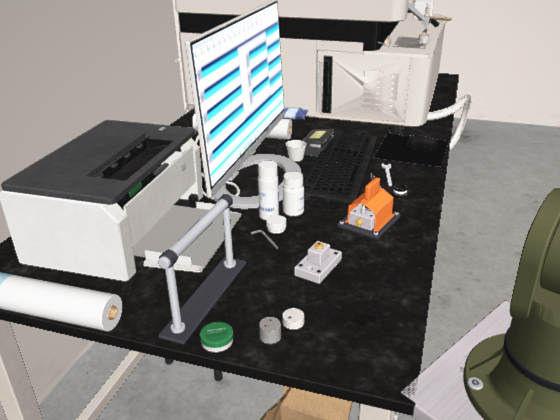

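View pics/top0.png

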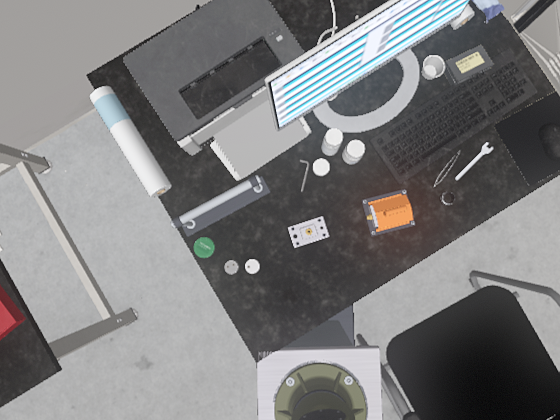

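The scene view shows the guard at about (370,208), the cover at (319,262) and the rail bar from (167,260) to (230,200). In the top view the guard is at (390,212), the cover at (309,232) and the rail from (190,222) to (260,185). I'll refine the poses by fitting model silhouettes.

```bash
cat > fit.py <<'E'
from h import *
from scipy.optimize import minimize
def box(x,y,z0,z1,cx=0,cy=0): return np.array([[cx+sx*x/2,cy+sy*y/2,z] for sx in(-1,1) for sy in(-1,1) for z in(z0,z1)])
def cyl(d,z0,z1,cx=0,cy=0):
    a=np.arange(24)*np.pi/12; return np.array([[cx+d/2*np.cos(t),cy+d/2*np.sin(t),z] for t in a for z in(z0,z1)])
def ycyl(d,y0,y1,z): return cyl(d,y0,y1)[:,[0,2,1]]+[0,0,z]
M={"cover":[box(56,96,0,20),box(30,40,20,49),cyl(18,49,56)],
 "clamp_body":[box(100,120,0,10),box(56,96,10,40),cyl(9,40,57,0,36),cyl(6.5,40,57,0,-36),cyl(21,40,46)],
 "rail":[box(50,250,0,8),cyl(16,0,150,0,100),cyl(16,0,150,0,-100),ycyl(20,-110,110,150)],
 "guard":[np.array([[x,y,z] for y in(-45,45) for x,z in((-40,0),(40,0),(-34,30),(34,30),(-10,59),(10,59))]),box(12,54,59,92)]}
S=4
def render(n,parts,p,z=0):
    c,s=np.cos(p[2]),np.sin(p[2]); R=np.array([[c,-s,0],[s,c,0],[0,0,1]])
    im=np.zeros((420*S,560*S),np.uint8)
    for P in parts:
        q=proj(n,P@R.T+[p[0],p[1],z]); q=(q+.5)*S-.5
        cv2.fillConvexPoly(im,np.round(cv2.convexHull(q.astype(np.float32))*16).astype(np.int32),255,shift=4)
    return cv2.resize(im,(560,420),interpolation=cv2.INTER_AREA)/255.
def fit(n,label,mask,p0,z=0):
    m=mask.astype(float); best=None
    for d in(-.3,0,.3):
        f=lambda p:np.abs(render(n,M[label],[p[0],p[1],p[2]/50],z)-m).sum()
        r=minimize(f,[p0[0],p0[1],(p0[2]+d)*50],method="Nelder-Mead",options=dict(initial_simplex=np.array([p0[0],p0[1],(p0[2]+d)*50])+np.array([[0,0,0],[8,0,0],[0,8,0],[0,0,8]])))
        if best is None or r.fun<best.fun: best=r
    return np.r_[best.x[:2],best.x[2]/50],best.fun,m.sum()
def trace(n,l):
    t=nets.trace(n,l); return t[0]["pixels"],t[0]["score"]
E
python3 - <<'E'
from fit import *
np.set_printoptions(precision=3,suppress=True)
big=[]
for n in("scene","top"):
    im=shot(n)
    for l,p,z in(("cover",(451,12,.3),0),("rail",(525,233,.5),0),("guard",(497,-195,.1),10)):
        try:
            m,s=trace(n,l); np.save(f"m_{n}_{l}.npy",m); r=fit(n,l,m,p,z); print(n,l,round(s,2),*r)
        except Exception as e: print(n,l,e); continue
        o=im.copy(); e=cv2.morphologyEx((render(n,M[l],r[0],z)>.5).astype(np.uint8),cv2.MORPH_GRADIENT,np.ones((2,2)))
        o[e>0]=[255,0,255]
        u,v=proj(n,[[r[0][0],r[0][1],60]])[0].astype(int); h=45 if l!="rail" else 85
        c=o[max(0,v-h):v+h,max(0,u-h):u+h]; big.append(cv2.resize(c,(266,266),interpolation=cv2.INTER_NEAREST))
while len(big)<6: big.append(big[0]*0)
cv2.imwrite("pics/fit0.png",np.vstack([np.hstack(big[:3]),np.hstack(big[3:6])])[:,:,::-1]); print(env.read_time())
E
```

```text
scene cover 0.93 [451.843  13.197   0.259] 59.423529411764704 1273.0
scene rail 0.65 [526.801 230.986   0.466] 421.32941176470587 4441.0
scene guard 0.61 [ 508.153 -231.799    0.744] 567.7607843137255 1137.0
top cover 0.9 [452.579  15.892   0.274] 48.674509803921566 789.0
top rail 0.78 [525.811 234.32    0.467] 106.81176470588235 2155.0
top guard 0.96 [ 497.633 -197.091    0.239] 165.47450980392156 1041.0
1.4
```

View pics/fit0.png

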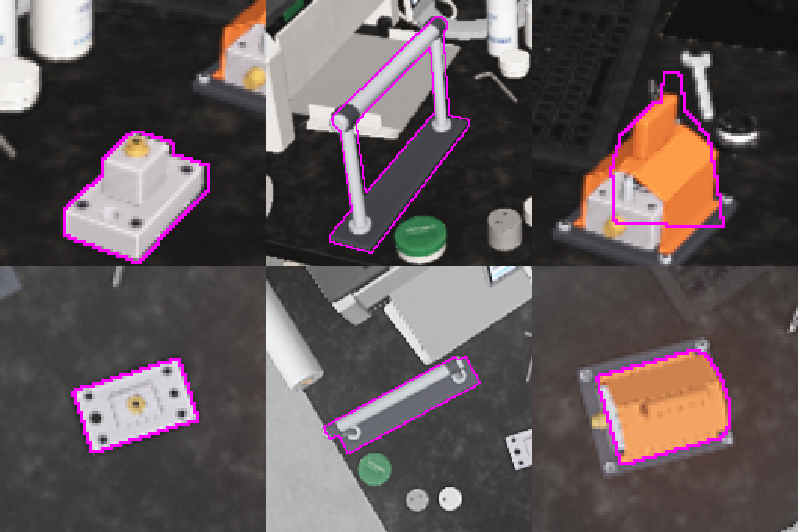

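The cover and rail outlines fit well in both views, and the large hole is on the left (+y) end, so the cover is the right way round. The scene mask for the guard is wrong. The plate edges in the top view put its yaw at about 0.25. Next I'll check reachability.

Run:
```python
from h import *
np.set_printoptions(precision=2,suppress=True)
for k in(0,np.pi):
  for p,a in(((497,-195,100),.25),((497,-195,290),.25),((526,233,290),.467),((526,233,195),.467),((452,15,120),.27),((452,15,48),.27),((497,-195,88),.25)):
    print(k,p,kin.inverse_kinematics(list(p),down(a+k)))
```

```text
0 (497, -195, 100) [ 0.77  0.63 -0.69  1.93  0.56  0.78  0.02]
0 (497, -195, 290) [ 0.91  0.43 -0.87  1.68  0.35  1.2   0.21]
0 (526, 233, 290) [ 0.17  0.56 -1.07  1.57  0.51  1.31 -0.5 ]
0 (526, 233, 195) [ 0.19  0.7  -1.13  1.72  0.68  1.18 -0.66]
0 (452, 15, 120) [ 0.46  0.52 -0.8   2.12  0.56  0.73 -0.43]
0 (452, 15, 48) [ 0.22  0.58 -0.45  2.19  0.55  0.48 -0.39]
0 (497, -195, 88) [ 0.76  0.64 -0.68  1.94  0.58  0.76 -0.  ]
3.141592653589793 (497, -195, 100) [ 0.29  0.55  0.05  1.94 -0.05  0.65 -2.52]
3.141592653589793 (497, -195, 290) [ 0.41  0.33 -0.11  1.69  0.04  1.12 -2.61]
3.141592653589793 (526, 233, 290) [-1.02  0.55  0.95  1.59 -0.46  1.25 -2.66]
3.141592653589793 (526, 233, 195) [-1.01  0.66  0.95  1.73 -0.6   1.07 -2.53]
3.141592653589793 (452, 15, 120) [-0.7   0.61  0.95  2.13 -0.73  0.77 -2.15]
3.141592653589793 (452, 15, 48) [-0.57  0.69  0.75  2.2  -0.88  0.59 -2.02]
3.141592653589793 (497, -195, 88) [ 0.29  0.57  0.06  1.95 -0.05  0.62 -2.51]
```

Run:
```python
from h import *
env.movep([497,-195,190],down(.25)); print(env.read_time())
print(env.movel([497,-195,101],v=150,max_force=15))
jaws.grasp(); print(env.read_finger_gap(),env.read_gripper_force(),env.read_time(),env.read_ee_pos())
env.movel([497,-195,290],v=150); print(env.read_finger_gap(),env.read_wrist_force(),env.read_time())
shot("scene","lift_s.png"); shot("top","lift_t.png")
a=cv2.imread("pics/lift_s.png");b=cv2.imread("pics/lift_t.png")
cv2.imwrite("pics/lift.png",np.hstack([cv2.resize(a[60:260,250:450],(400,400)),cv2.resize(b[110:310,300:500],(400,400))]))
```

```text
3.3917
False
10.770129337556423 58.93960475921631 4.8 [ 497.11348175 -195.10314721  101.27062821]
11.23616591865058 [ 0.14680007  0.61175556 -0.43404855] 6.2083
```

View pics/lift.png

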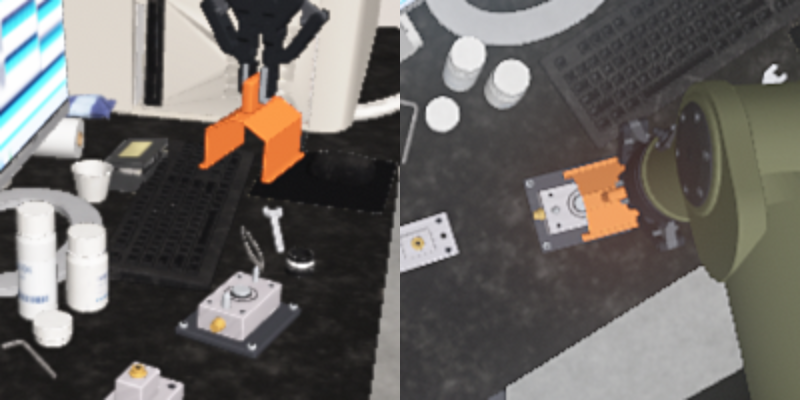

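The guard is lifted straight in the jaws, with the lower half clear below at (240,300) in the left crop. Now I'll hang it.

Run:
```python
from fit import *
np.set_printoptions(precision=3,suppress=True)
shot("scene"); m,s=trace("scene","clamp_body"); np.save("m_s_body.npy",m); print(s,fit("scene","clamp_body",m,(497,-195,.25)))
R=down(.467)
env.movel([526,232.5,290],v=250,rotation=R)
env.movel([526,232.5,205],v=120); f0=np.array(env.read_wrist_force())
print(env.movel([526,232.5,188],v=25,max_force=4),env.read_ee_pos(),env.read_wrist_force()-f0,env.read_time())
im=shot("scene","hang_s.png"); b=shot("top","hang_t.png")
cv2.imwrite("pics/hang.png",np.hstack([cv2.resize(im[150:350,100:300],(400,400)),cv2.resize(b[110:310,130:330],(400,400))])[:,:,::-1])
```

```text
Traceback (most recent call last):
  File "fit.py", line 27, in trace
    t=nets.trace(n,l); return t[0]["pixels"],t[0]["score"]
                              ~^^^
IndexError: list index out of range
```

Run:
```python
from fit import *
np.set_printoptions(precision=3,suppress=True)
R=down(.467)
env.movel([526,232.5,290],v=250,rotation=R)
for n in("scene","top"):
    shot(n)
    try: m,s=trace(n,"clamp_body"); np.save(f"m_{n}_body.npy",m); print(n,s,fit(n,"clamp_body",m,(497,-195,.25)))
    except IndexError: print(n,"missed")
env.movel([526,232.5,205],v=120); f0=np.array(env.read_wrist_force())
print(env.movel([526,232.5,188],v=25,max_force=4),env.read_ee_pos(),env.read_wrist_force()-f0,env.read_time())
im=shot("scene","hang_s.png"); b=shot("top","hang_t.png")
cv2.imwrite("pics/hang.png",np.hstack([cv2.resize(im[150:350,100:300],(400,400)),cv2.resize(b[110:310,130:330],(400,400))])[:,:,::-1])
```

```text
scene 0.56 (array([ 497.419, -199.259,    0.245]), np.float64(95.52941176470588), np.float64(1586.0))
top 0.66 (array([ 499.062, -195.292,    0.226]), np.float64(57.49411764705882), np.float64(1759.0))
True [526.136 232.536 194.915] [-0.632 -2.356  6.606] 9.8167
```

View pics/hang.png

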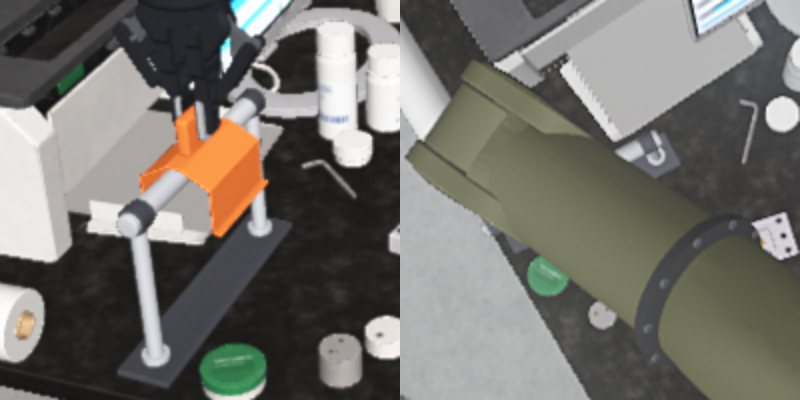

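The guard sits astride the bar between the collars: left crop, centred about (205,175), contact at the expected height. I'll release it, check, and go for the cover.

Run:
```python
from fit import *
np.set_printoptions(precision=3,suppress=True)
jaws.ungrasp(); env.movel([526,232.5,260],v=150)
a=.267; R=down(a); p=np.array([452.2,14.5])
env.movep([*p,150],R)
im=shot("scene"); print("t",env.read_time())
cv2.imwrite("pics/rel.png",cv2.resize(im[150:350,100:400],(800,533))[:,:,::-1])
print(env.movel([*p,48],v=120,max_force=12))
jaws.grasp(); print(env.read_finger_gap(),env.read_gripper_force(),env.read_ee_pos(),env.read_time())
shot("scene")
m,s=trace("scene","cover"); np.save("m_gr.npy",m); print(s,fit("scene","cover",m,(*p,a)))
```

```text
t 12.2667
False
29.093825853259112 59.46582555770874 [452.422  14.447  48.503] 13.825
0.8 (array([451.079,  13.954,   0.291]), np.float64(190.11372549019606), np.float64(1113.0))
```

View pics/rel.png

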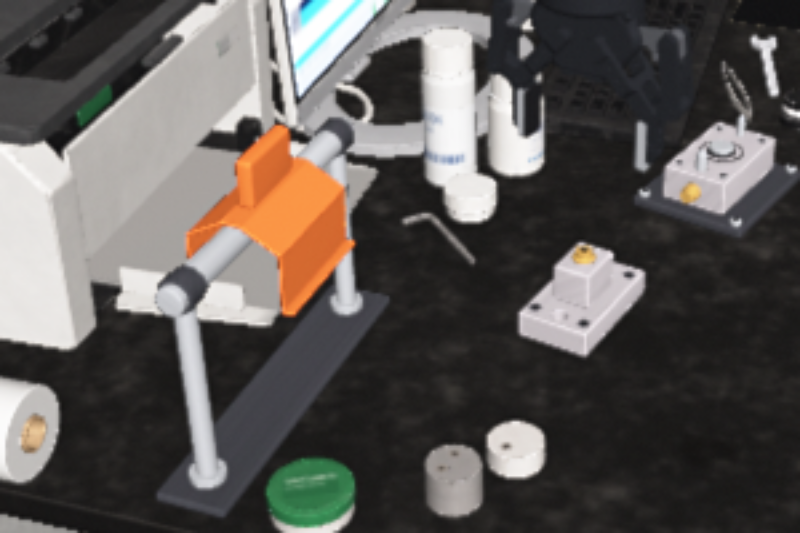

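The guard hangs on the bar and stays put, and the cover is gripped with a 29 mm gap, as expected for the boss. Next I'll refine the lower half's pose, adding its fitting to the model, on the stored lift picture.

```bash
cat >> fit.py <<'E'
M["clamp_body"]+=[ycyl(13,48,60,25)]
E
python3 - <<'E'
from fit import *
np.set_printoptions(precision=3,suppress=True)
P={}
for n in("scene","top"):
    m=np.load(f"m_{n}_body.npy"); P[n]=fit(n,"clamp_body",m,(497,-197,.24)); print(n,P[n])
im=cv2.imread("pics/lift_s.png"); p=P["scene"][0]
k=8;u0,v0=330,180; c=im[v0:v0+75,u0:u0+80]; c=cv2.resize(c,None,fx=k,fy=k,interpolation=cv2.INTER_CUBIC)
cs,sn=np.cos(p[2]),np.sin(p[2]); R=np.array([[cs,-sn,0],[sn,cs,0],[0,0,1]])
def pts(A): 
    q=proj("scene",np.array(A,float)@R.T+[p[0],p[1],0]); return np.round((q-[u0,v0]+.5)*k-.5).astype(int)
def poly(x,y,z): cv2.polylines(c,[pts([[-x,-y,z],[x,-y,z],[x,y,z],[-x,y,z]])],True,(255,0,255),1)
poly(50,60,10);poly(50,60,0);poly(28,48,40)
a=np.arange(24)*np.pi/12
for y,r in((36,5),(-36,3.5)):
    cv2.polylines(c,[pts([[r*np.cos(t),y+r*np.sin(t),40] for t in a])],True,(0,255,0),1)
    q=pts([[0,y,40],[0,y,58]]); cv2.line(c,tuple(map(int,q[0])),tuple(map(int,q[1])),(0,0,255),1)
cv2.polylines(c,[pts([[10.5*np.cos(t),10.5*np.sin(t),46] for t in a])],True,(0,255,0),1)
cv2.imwrite("pics/body.png",c)
E
```

```text
Traceback (most recent call last):
  File "fit.py", line 23, in fit
    r=minimize(f,[p0[0],p0[1],(p0[2]+d)*50],method="Nelder-Mead",options=dict(initial_simplex=np.array([p0[0],p0[1],(p0[2]+d)*50])+np.array([[0,0,0],[8,0,0],[0,8,0],[0,0,8]])))
  File "fit.py", line 22, in <lambda>
    f=lambda p:np.abs(render(n,M[label],[p[0],p[1],p[2]/50],z)-m).sum()
                      ~~~~~~^^^^^^^^^^^^^^^^^^^^^^^^^^^^^^^^^^
  File "fit.py", line 16, in render
    q=proj(n,P@R.T+[p[0],p[1],z]); q=(q+.5)*S-.5
  File "h.py", line 12, in proj
    K,T,_=cal(n); p=(np.atleast_2d(P)-T[:3,3])@T[:3,:3]; p=p*[1,-1,-1]; q=p@K.T; return q[:,:2]/q[:,2:]
          ~~~^^^
  File "h.py", line 4, in cal
    c=viewer.get_calibration(n); return np.array(c["intrinsics"]),np.array(c["T"]),c
ValueError: time passes only in moves, steps and waits
```

Repeated calibration calls are refused, so I'll cache it; the cameras are fixed.

```bash
sed -i 's/^def cal(n):/import functools\n@functools.cache\ndef cal(n):/' h.py
cat > body.py <<'E'
from fit import *
np.set_printoptions(precision=3,suppress=True)
P={}
for n in("scene","top"):
    m=np.load(f"m_{n}_body.npy"); P[n]=fit(n,"clamp_body",m,(497,-197,.24)); print(n,P[n])
im=cv2.imread("pics/lift_s.png"); p=P["scene"][0]
k=8;u0,v0=330,180; c=im[v0:v0+75,u0:u0+80]; c=cv2.resize(c,None,fx=k,fy=k,interpolation=cv2.INTER_CUBIC)
cs,sn=np.cos(p[2]),np.sin(p[2]); R=np.array([[cs,-sn,0],[sn,cs,0],[0,0,1]])
def pts(A): 
    q=proj("scene",np.array(A,float)@R.T+[p[0],p[1],0]); return np.round((q-[u0,v0]+.5)*k-.5).astype(int)
def poly(x,y,z): cv2.polylines(c,[pts([[-x,-y,z],[x,-y,z],[x,y,z],[-x,y,z]])],True,(255,0,255),1)
poly(50,60,10);poly(50,60,0);poly(28,48,40)
a=np.arange(24)*np.pi/12
for y,r in((36,5),(-36,3.5)):
    cv2.polylines(c,[pts([[r*np.cos(t),y+r*np.sin(t),40] for t in a])],True,(0,255,0),1)
    q=pts([[0,y,40],[0,y,58]]); cv2.line(c,tuple(map(int,q[0])),tuple(map(int,q[1])),(0,0,255),1)
cv2.polylines(c,[pts([[10.5*np.cos(t),10.5*np.sin(t),46] for t in a])],True,(0,255,0),1)
cv2.imwrite("pics/body.png",c)
E
python3 body.py
```

```text
scene (array([ 497.483, -199.111,    0.244]), np.float64(94.65490196078431), np.float64(1586.0))
top (array([ 499.031, -195.197,    0.226]), np.float64(57.86666666666667), np.float64(1759.0))
```

View pics/body.png

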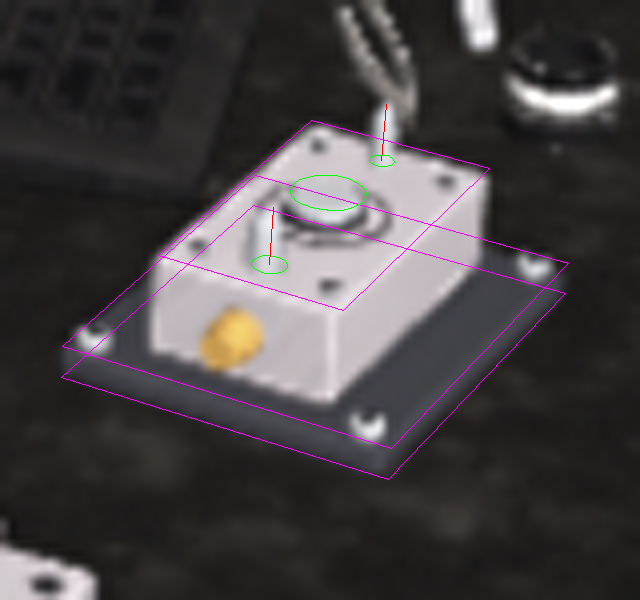

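The model's block-top outline sits about 7 px (0.9 camera px) above the real one, so there is a small camera bias. I'll hover the cover over the dowels and compare corners of both parts in the same picture.

Run:
```python
from h import *
env.movel([452.4,14.4,130],v=150)
env.movel([498.2,-197.2,130],v=200,rotation=down(.238))
env.movel([498.2,-197.2,118.5],v=60)
print(env.read_ee_pos(),env.read_finger_gap(),env.read_time(),env.read_wrist_force())
im=shot("scene","hov_s.png"); k=8;u0,v0=325,165
cv2.imwrite("pics/hov.png",cv2.resize(im[v0:v0+75,u0:u0+90],None,fx=k,fy=k,interpolation=cv2.INTER_CUBIC)[:,:,::-1])
```

```text
[ 497.84820596 -196.66132384  117.98762558] 28.922453238616058 16.2 [ 0.49958453 -0.25195908 -3.03834975]
```

View pics/hov.png

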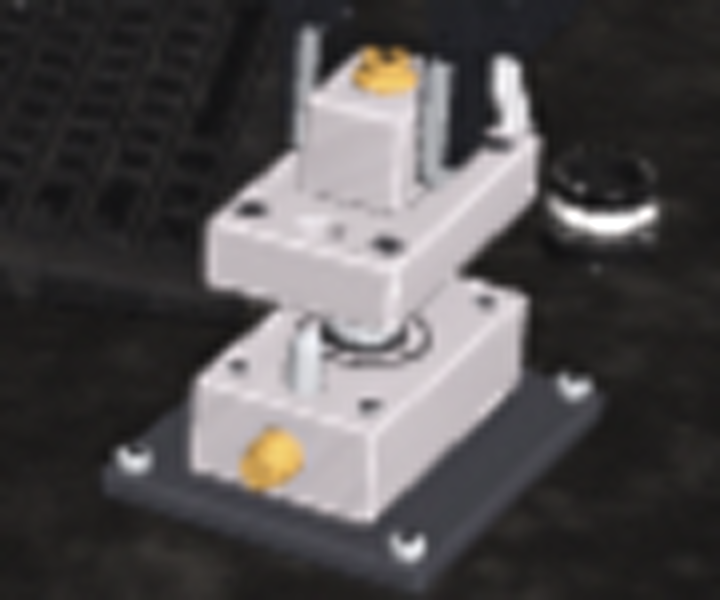

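The hover picture shows the cover's plate corners L(208,222), F(398,271), R(538,138) above the block's corners L(194,382), F(376,435), R(525,296). I'll fit both with the same method and take the difference.

```bash
cat > rel.py <<'E'
from h import *
from scipy.optimize import least_squares
np.set_printoptions(precision=3,suppress=True)
k=8;u0,v0=325,165
L,F,Rr=(-28,48),(28,48),(28,-48)
# camera is on +y,-x side: find which corner is which by projection order
def solve(c,zs,free):
    # c: list of (px,py); order L,F,R top then bottom
    uv=(np.array(c)+.5)/k-.5+[u0,v0]
    best=None
    for names in([(28,48),(-28,48),(-28,-48)],):
        X=np.array([[*q,z] for z in zs for q in names],float)
        def f(p):
            cs,sn=np.cos(p[2]),np.sin(p[2]); R=np.array([[cs,-sn,0],[sn,cs,0],[0,0,1]])
            return (proj("scene",X@R.T+[p[0],p[1],p[3] if free else 0])-uv).ravel()
        r=least_squares(f,[498,-197,.24,0],x_scale=[1,1,.02,1])
    return r.x,r.fun.reshape(-1,2)*k
body=[(194,382),(376,435),(525,296),(193,470),(374,520),(523,368)]
cov=[(208,222),(398,271),(538,138),(208,286),(396,326),(537,205)]
for free in(0,1):
    b,rb=solve(body,(40,10),free); c,rc=solve(cov,(89.5,69.5),free); print("body",b,"\ncover",c,"\nb-c",b-c); print(rb.T,rc.T)
E
python3 rel.py
```

```text
body [ 497.778 -198.491    0.244    0.   ] 
cover [ 496.216 -197.422    0.262    0.   ] 
b-c [ 1.562 -1.069 -0.018  0.   ]
[[ 1.375  4.801  2.112 -2.834 -0.87  -4.877]
 [-6.096 -4.687 -7.371 -0.132  5.733 12.42 ]] [[ 0.043  1.82   4.344 -3.631 -1.597 -0.923]
 [-1.7   -0.225 -4.248 -0.035 11.499 -7.265]]
body [ 504.372 -207.192    0.24    -6.177] 
cover [ 514.135 -221.13     0.251  -15.311] 
b-c [-9.763 13.938 -0.011  9.134]
[[ 2.939  4.074  1.153 -1.236 -1.507 -5.738]
 [-5.935 -4.772 -5.716 -0.942  4.655 13.164]] [[ 4.269 -0.309  2.011  0.661 -3.557 -3.074]
 [-1.688 -0.744 -0.236 -1.845  9.117 -4.949]]
```

Run:
```python
from h import *
np.set_printoptions(precision=2,suppress=True)
R=down(.226); x,y=498.9,-197.5
env.movel([x,y,112],v=40,rotation=R); env.hold(.2); f0=np.array(env.read_wrist_force())
print(env.read_ee_pos(),f0,env.read_ft_torque())
print(env.movel([x,y,96],v=20,max_force=6),env.read_ee_pos(),np.array(env.read_wrist_force())-f0,env.read_ft_torque(),env.read_time())
```

```text
[ 498.95 -197.51  112.11] [-0.43 -0.17 -2.9 ] [-0.04  0.04 -0.04]
False [ 498.48 -197.21   95.76] [-2.21  3.32 -2.61] [ 0.56  0.43 -0.09] 17.7167
```

Both dowels have entered: the TCP is 16 mm down with only about 4 N of side force. I'll ease that off and press.

Run:
```python
from h import *
np.set_printoptions(precision=2,suppress=True)
f=lambda:np.array(env.read_wrist_force())
x,y=498.3,-197.0
env.movel([x,y,95.5],v=20); env.hold(.2); print(env.read_ee_pos(),f(),env.read_ft_torque())
print(env.movel([x,y,84],v=12,max_force=32)); print(env.read_ee_pos(),f()); env.hold(.5)
print(env.read_ee_pos(),f(),env.read_ft_torque(),env.read_finger_gap(),env.read_gripper_force(),env.read_time())
im=shot("scene","press_s.png"); k=8;u0,v0=325,165
cv2.imwrite("pics/press.png",cv2.resize(im[v0:v0+75,u0:u0+90],None,fx=k,fy=k,interpolation=cv2.INTER_CUBIC)[:,:,::-1])
```

```text
[ 498.38 -197.12   95.54] [-0.75  1.06 -4.05] [ 0.26  0.25 -0.08]
True
[ 498.37 -197.03   88.59] [-1.23  0.48  6.56]
[ 498.38 -197.04   88.6 ] [-1.12 -0.14  5.98] [ 0.07  0.26 -0.06] 29.061362874113374 60.555124282836914 19.3583
```

View pics/press.png

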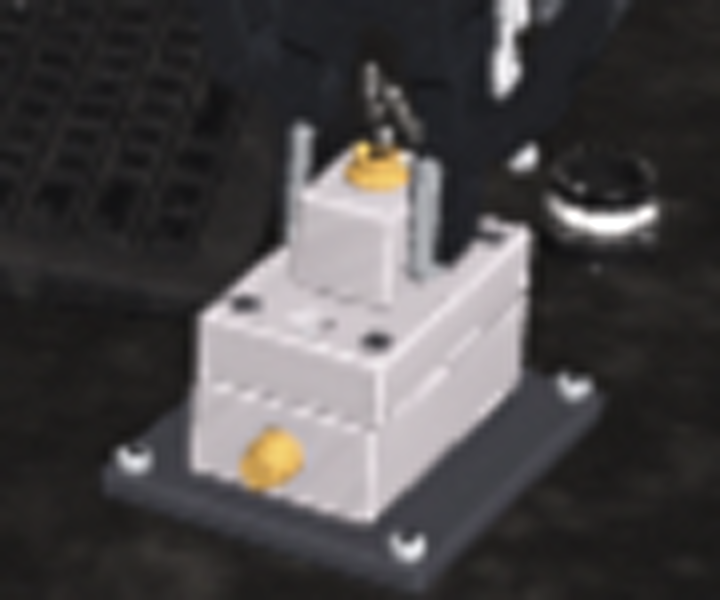

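The halves look shut: the seam is even along (200,390)–(375,425)–(525,295). The static push is only about 10 N, roughly the spring alone, so I'll press a bit further in small steps.

Run:
```python
from h import *
np.set_printoptions(precision=2,suppress=True)
f=lambda:np.array(env.read_wrist_force())
z=88.4
while z>82:
    env.movel([498.35,-197.05,z],v=5); env.hold(.25); F=f(); print(z,env.read_ee_pos(),F)
    if F[2]>26: break
    z-=.3 if F[2]<12 else .2
env.hold(.4); print(env.read_ee_pos(),f(),env.read_ft_torque(),env.read_finger_gap(),env.read_gripper_force(),env.read_time())
```

```text
88.4 [ 498.54 -197.08   88.83] [-3.91  1.47  7.23]
88.10000000000001 [ 498.54 -197.06   88.65] [-3.68  1.9   8.59]
87.80000000000001 [ 498.52 -197.09   88.61] [-4.66  1.18 11.05]
87.50000000000001 [ 498.53 -197.02   88.59] [-6.35  1.75 14.8 ]
87.30000000000001 [ 498.51 -197.05   88.56] [-5.54  1.46 15.5 ]
87.10000000000001 [ 498.53 -197.05   88.55] [-7.04  1.86 17.85]
86.9 [ 498.5  -197.05   88.55] [-7.89  0.81 20.22]
86.7 [ 498.51 -197.05   88.54] [-7.47  2.22 23.24]
86.5 [ 498.52 -197.05   88.52] [-9.82  1.2  25.39]
86.3 [ 498.48 -197.06   88.52] [-9.7   2.54 27.1 ]
[ 498.47 -197.05   88.5 ] [-9.84  2.22 26.73] [ 0.49  2.02 -0.11] 28.986210371327193 63.295934200286865 25.05
```

Run:
```python
from h import *
im=shot("scene"); d=nets.pinpoint("scene","guard")
print([(w("scene",q["at"]).round(),round(q["score"],2)) for q in d[:1]],env.read_wrist_force(),env.read_ee_pos())
d=nets.pinpoint("scene","big_hole"); print([(w("scene",q["at"]).round(),round(q["score"],2)) for q in d[:1]])
print(env.sign_off(),env.read_time())
```

```text
[(array([533., 237., 101.]), 0.81)] [-10.59724012   1.73147933  26.9350448 ] [ 498.4996909  -197.04758946   88.524614  ]
[(array([ 488., -165.,   43.]), 0.88)]
the job is handed in; nothing more can be done
the job is handed in; nothing more can be done
```

The guard hangs astride the rail's bar, and the cover is on both dowels the right way round, still gripped and pressed shut with about 30 N. I handed the job in at about 25 s of the 53 s allowed; the hand-in call returned no verdict, so I can't confirm that it passed.

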